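# Lower the cover of a board-test fixture

### The job

The cover of the board-test fixture stands open, leaning back a little past upright. With your fingers, and without gripping the cover, tip it forward until it starts to fall, catch it from underneath on a finger well before it is down, and lower it fully shut without letting it drop, because the spring probes below it are delicate. Leave everything else on the bench where it is.

Things in the scene. Friction and masses are not known exactly. Their poses are not given: they have to be found in the camera images.
- fixture: Board-test fixture: grey steel case fixed to the bench, black probe plate with a green circuit board on top, 75 mm above the bench. Origin on the bench under it: the case spans x -72 to +90 mm, y -120 to +120 mm. Its x axis points from the front (sockets) to the back (hinge), z up. It stands with its front towards the robot's right (yaw 1.26 to 1.88 rad).
- cover (a joint): Hinge angle, rad: 0 shut and level, 1.57 upright, 1.85 back stop. The axis lies along the fixture's y at x = +78 mm, z = 88 mm. Slightly stiff and damped: stays put within 0.16 rad of upright; tipped some 0.3 rad forward it falls to the front by itself, slowly at first, is down in 2 to 4 s and reaches 0.9 to 1.3 rad/s. Cover mass 0.45 kg (varies 15%); level, about 2.3 N under the lip carries it.
- cover_hinge (a point): Middle of the cover's hinge axis.
- cover_lip (a point): Middle of the cover's free edge, on its underside corner: 170 mm from the hinge axis along the cover, 7 mm from the hinge's plane. Shut, the lip is 81 mm above the bench and overhangs the case front by 20 mm, so a tilted finger in front of the case can carry this corner until the cover is down on its bumpers. Upright, it is the top edge, 258 mm above the bench.
- cover_top: Outer face of the cover (upper side when shut): clear sheet in an aluminium frame, 5 mm thick, outer surface 7 mm from the hinge's plane, free edge 167 mm from the hinge axis. Origin on the hinge axis, axes as the fixture's when shut, turning with the cover.
- cover_under: Under side of the cover: lower 9 mm of the aluminium frame, 230 mm wide, its front bar 30 mm deep and ending in the lip, with a clear pressure plate and six short white pushers. Origin on the hinge axis, axes as the fixture's when shut, turning with the cover.
- pliers: Small pliers, about 165 mm long, 16 mm high, lying before the fixture's front.
- screwdriver: Screwdriver, 180 mm long, lying beside the fixture on the side away from the robot.
- module_a: Black motor module, about 100 x 32 x 30 mm, between the robot and the fixture, nearer its back.
- module_b: A second such module, between the robot and the fixture, nearer its front.
- multimeter: Multimeter, 150 x 78 x 48 mm, lying on the left of the bench.
- phone: Phone, 150 x 73 x 9 mm, lying on the right of the bench.
- solder_reel: Solder reel, 60 mm across, 38 mm high, on the right of the bench.
- red_tray: Red divided parts tray, 120 x 170 x 45 mm, on the right of the bench.

How it is judged:
On the way, in this order (a step that is already met when the one before it is completed fails the run):
1. the cover is tipped forward, clearly past upright (value of joint cover below 1.42 rad), for 0.05 s.
2. the cover is caught from underneath, still at least 20 degrees open, and runs no faster than 0.5 rad/s (value of joint cover between 0.35 and 1.3 rad and contact force between the fingers and cover_under above 0.2 N and velocity of joint cover above -0.5 rad/s), for 0.15 s.
At the end, for the whole second after the job is handed in: The cover is fully shut (hinge below 0.02 rad, its lip within about 3 mm of its seat) and at rest (value of joint cover below 0.02 rad and velocity of joint cover between -0.03 and 0.03 rad/s); the robot touches nothing.
It fails at once if the cover dropped or was slammed: faster than 0.65 rad/s (11 cm/s at the lip) with the lip between 5 and 50 mm above its seat (value of joint cover between 0.03 and 0.3 rad and velocity of joint cover below -0.65 rad/s).
It fails at once if the cover was gripped: the fingers press its outer face and its under side at once (contact force between the fingers and cover_top above 1.5 N and contact force between the fingers and cover_under above 1.5 N).
It fails at once if something else on the bench was moved by more than 15 mm or lifted (distance of any of pliers, screwdriver, module_a, module_b, multimeter, phone, solder_reel, red_tray from where it was at the start of the episode above 0.015 m).
It also fails if it takes over 45 s, if anything falls off the work surface, if the arm or the gripper's body presses on something with over 40 N, if the wrist force passes 120 N, or if a joint passes its speed limit or range.

### The arm

A 7-joint arm with a two-finger parallel gripper is mounted at the origin on the work surface. World frame = base frame: x ahead of the robot, y to its left, z up, the work surface at z = 0. Lengths are in m, angles in rad, forces in N, time in s.
With the tool pointing down it reaches from about 0.35 to 0.9 m from the base axis. Payload 19.9 kg.
Tool frame: the origin (TCP) lies at the very end of the fingers, on their centre line; the grasp point (between the pads) lies 19 mm behind it (r.grip_point_offset is the y of the grasp point in the tool frame, in m); y points along the fingers, z is the direction in which the jaws open and shut, and the axes are right-handed (so a half turn about y gives the same grasp; the last joint's range is limited). The gripper opens to 94 mm and grips with 3 to 60 N. Pads are 16 mm wide; open, the fingers measure 119 mm over their backs; the gripper's body (75 mm by 177 mm) begins 78 mm behind the grasp point.
Start: joints at [1.196, 0.417, -0.01, 1.614, 0.005, 1.111, -0.053], TCP at [0.205, -0.59, 0.205] pointing down, gripper open.
Joint ranges: [-2.81, 2.81], [-0.39, 2.02], [-1.27, 1.25], [0.06, 2.57], [-1.19, 4.33], [0.19, 2], [-2.82, 2.82]. Speed limits (rad/s): [1.89, 1.89, 2.39, 2.39, 3.01, 3.01, 3.01].

### API

Orientations are given as [roll, pitch, yaw] about the fixed x, y, z axes, in that order (R = Rz(yaw) Ry(pitch) Rx(roll)).
In Python, from cell import r, viewer gives the robot as it stands. The module is installed in compiled form; this text tells all that it offers.
- The arm moves only by the tool step_arm, never from a script. Its argument "targets" is a list of rows, each a list of 4 numbers: the shift along the tool's x, y, z in m, then the turn about the tool's y in rad. A call has exactly 10 rows; each row is the pose to reach, as a shift and turn from the pose measured when the call began, along the tool's axes at that moment; what a row does not reach only later rows make up. A row lasts 1/10 s, in which the tool goes at most 50 mm and 8.59 degrees, less where a joint would pass 70% of its speed; a pose out of reach is approached as far as the arm can. A call with a gripper value outside its range is refused whole. "hand" is the closure, from -1 (fully open) to 1 (shut), set as the call begins (left out, the last holds). The fingers move at their own pace and stop on an object; "grip_force" is the grip in N (left out, the last holds). Time passes only in rows, so rows that repeat a pose let the fingers close, or fill a call up. It gives the time, the measured TCP pose, the force and the opening at its end, in the units of the state.
- r.get_state(): the state, without advancing time (a new reading comes with each control period).
- viewer.grab_frame(name): name is "scene" or "top" or "wrist"; returns the picture (480x640x3 uint8, red, green, blue); there is no depth.
- viewer.calibration(name): a dict with "vertical_fov" (degrees; the focal length in pixels is half the picture's height over the tangent of half this angle, whatever the lens; pixels are square), "cx", "cy" (the principal point, pixels), "cam_to_world" (4x4, takes a point from camera to world coordinates); the wrist camera has in their place "hand_eye" (4x4, takes a point from camera to tool coordinates, whose origin is the TCP and whose axes are the tool frame's). Camera axes: x right, y down, z forward; pixel columns grow to the right and rows downward; lengths in m; the calibration is good to about 2 mm. A picture is of the moment at which its call begins: read the wrist's pose just before it. calibration takes no time and is no camera call.
- r.close_job(): hands the job in, once; it reports no verdict.
The state is a dict: "t": time; "q": joint angles; "joint_velocities": joint speeds; "joint_efforts": joint torques, N m; "position": TCP position; "orientation": TCP orientation; "wrist_force": force on the tool from outside, world axes, zero at the start; "torque": the same for the moment, N m; "grip_width": finger opening in m.
Only numpy, scipy, OpenCV 4.12 (cv2) and the standard library are available. Lean on these libraries where they do the work, as an engineer would, in place of code of your own. Each camera call takes 0.05 s, during which the arm holds its last target. There are 200 camera calls.

## Working session

There is one attempt and no reset: what is moved stays moved. The work goes in short steps, Python scripts to look and compute and a tool call to move; the robot and the scene stay as the last step left them, time stands still between calls to the robot, and variables do not carry over. Pictures are saved under pics/ and viewed, about 8 in all and at most 12, crops included, and the job is handed in when it is done.

Besides the shell and the picture viewer there is one more tool, called after "Request:" as name(argument=value, ...), one argument or row to a line, values as JSON. step_arm: Moves the arm, as the interface text tells. Its arguments: {"type":"object","properties":{"targets":{"type":"array","items":{"type":"array","items":{"type":"number"}}},"hand":{"type":"number"},"grip_force":{"type":"number"}},"required":["targets"]}

```bash
mkdir -p pics
python3 - <<'E'
from cell import r, viewer
import cv2, numpy as np
s=r.get_state(); print({k:np.round(v,3).tolist() for k,v in s.items()})
for n in ["scene","top"]:
    c=viewer.calibration(n); print(n,c)
    cv2.imwrite(f"pics/{n}0.png",viewer.grab_frame(n)[:,:,::-1])
print(viewer.calibration("wrist"), r.grip_point_offset)
E
```

```text
{'t': 0.0, 'q': [1.196, 0.418, -0.01, 1.614, 0.005, 1.111, -0.053], 'joint_velocities': [-0.0, -0.0, 0.0, 0.002, 0.002, -0.001, 0.001], 'joint_efforts': [-0.0, -85.126, 0.64, -42.6, -0.049, 0.019, 0.0], 'position': [0.205, -0.59, 0.205], 'orientation': [-1.572, -0.0, -2.808], 'wrist_force': [-0.094, -0.219, -0.79], 'torque': [-0.001, -0.041, 0.054], 'grip_width': 0.094}
scene {'vertical_fov': 47.707210182769245, 'cx': 317.76489344735796, 'cy': 243.96696102337864, 'cam_to_world': array([[-0.08510364,  0.75834749, -0.6462712 ,  1.31944655],
       [ 0.99623842,  0.07538918, -0.04272559,  0.03350504],
       [ 0.01632101, -0.6474763 , -0.7619108 ,  1.05937232],
       [ 0.        ,  0.        ,  0.        ,  1.        ]])}
top {'vertical_fov': 49.81363729332088, 'cx': 320.11286850383823, 'cy': 240.3367719049166, 'cam_to_world': array([[ 2.75565932e-02, -9.81735391e-01,  1.88245203e-01,
         2.92669930e-01],
       [-9.99075181e-01, -3.32668052e-02, -2.72415530e-02,
        -2.59061161e-04],
       [ 3.30063132e-02, -1.87320426e-01, -9.81744183e-01,
         1.18651393e+00],
       [ 0.00000000e+00,  0.00000000e+00,  0.00000000e+00,
         1.00000000e+00]])}
{'vertical_fov': 60.517893611766794, 'cx': 321.1001684382283, 'cy': 238.9114695567771, 'hand_eye': array([[-8.01707050e-04,  9.66031013e-01,  2.58424920e-01,
        -7.42951599e-02],
       [-1.87280370e-04, -2.58425143e-01,  9.66031268e-01,
        -1.79323041e-01],
       [ 9.99999661e-01,  7.26076163e-04,  3.88099905e-04,
         3.73741598e-04],
       [ 0.00000000e+00,  0.00000000e+00,  0.00000000e+00,
         1.00000000e+00]])} -0.0188
```

View pics/scene0.png

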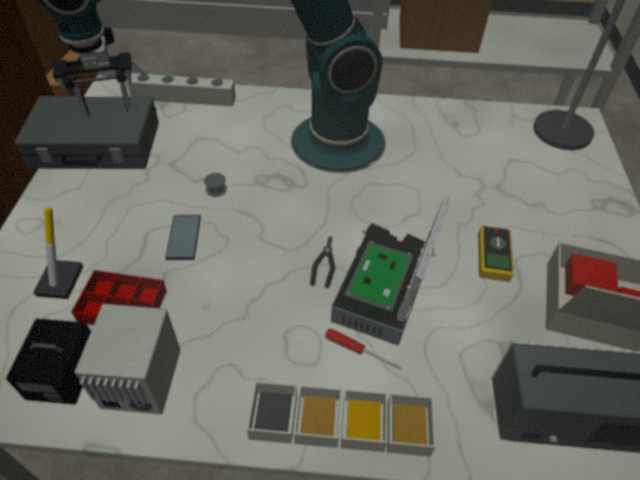

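View pics/top0.png

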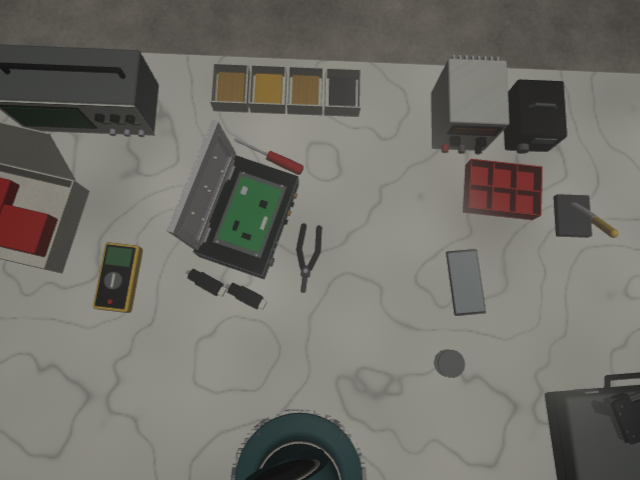

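The cover stands at the left (+y) side of the fixture, at about (205,185) in the top view. The front faces right, with the pliers at (308,255), the modules near (205,282) and (245,295), and the screwdriver at (275,158). I'll zoom in next.

Run:
```python
import cv2, numpy as np
a=cv2.imread("pics/top0.png")[110:320,160:335]; b=cv2.imread("pics/scene0.png")[190:350,300:460]
A=cv2.resize(a,None,fx=2.8,fy=2.8,interpolation=cv2.INTER_CUBIC);B=cv2.resize(b,None,fx=1.9,fy=1.9,interpolation=cv2.INTER_CUBIC)
h=A.shape[0]; C=np.zeros((h,A.shape[1]+B.shape[1],3),np.uint8); C[:,:A.shape[1]]=A; C[:B.shape[0],A.shape[1]:]=B
print(A.shape,B.shape)
cv2.imwrite("pics/crop1.png",np.clip(C*1.5,0,255).astype(np.uint8))
for n in ["top","scene"]:
    i=cv2.imread(f"pics/{n}0.png"); m=cv2.inRange(cv2.cvtColor(i,cv2.COLOR_BGR2HSV),(50,120,60),(75,255,255))
    c=max(cv2.findContours(m,0,2)[0],key=cv2.contourArea); print(n,cv2.contourArea(c),cv2.boxPoints(cv2.minAreaRect(c)),cv2.approxPolyDP(c,6,True)[:,0].tolist())
```

```text
(588, 490, 3) (304, 304, 3)
top 95.5 [[233.46574 219.42467]
 [239.67122 202.87672]
 [252.60274 207.72603]
 [246.39726 224.27397]] [[248, 206], [235, 216], [243, 223]]
scene 2064.5 [[349.00974 291.6878 ]
 [367.39755 241.77805]
 [408.03903 256.75122]
 [389.6512  306.66098]] [[370, 246], [350, 291], [390, 304], [407, 257]]
```

View pics/crop1.png

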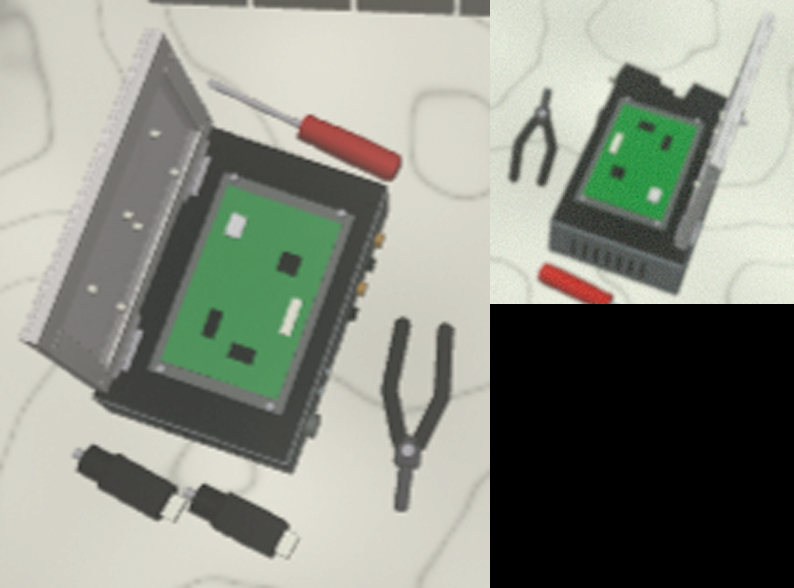

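```bash
cat > h.py <<'E'
import numpy as np
from cell import r, viewer
def ray(n,u,v,c=None):
    c=c or viewer.calibration(n); f=240/np.tan(np.radians(c["vertical_fov"]/2)); T=c["cam_to_world"]
    return T[:3,3], T[:3,:3]@np.array([(u-c["cx"])/f,(v-c["cy"])/f,1])
def cast(n,u,v,z):
    o,d=ray(n,u,v); return (o+d*(z-o[2])/d[2])
E
python3 - <<'E'
from h import *
tc=lambda x,y:(160+(x+.5)/2.8-.5,110+(y+.5)/2.8-.5)
P={k:cast("top",*tc(*p),.075) for k,p in dict(ff=(387,186),fn=(293,468),bf=(213,128),bn=(95,395)).items()}
for k,v in P.items(): print(k,v.round(3))
print("front len",np.linalg.norm(P["ff"]-P["fn"]))
fy=P["ff"]-P["fn"]  # points to far = -fixture y
yaw=np.arctan2(fy[1],fy[0])+np.pi/2; print("yaw",yaw)
ex=np.array([np.cos(yaw),np.sin(yaw),0]); ey=np.array([-ex[1],ex[0],0])
m=(P["ff"]+P["fn"])/2; O=m+.072*ex; O[2]=0; print("O",O, "bn,bf in fix",[(round((P[k]-O)@ex,3),round((P[k]-O)@ey,3)) for k in P])
# cross-check: PCB in scene
g=[cast("scene",*p,.077) for p in [[370,246],[350,291],[390,304],[407,257]]]
print([(round((p-O)@ex,3),round((p-O)@ey,3)) for p in g])
# lip: intersect rays from top view of lip corners with fixture planes y=+-115
for p,yy in (((25,338),.115),((152,30),-.115)):
    o,d=ray("top",*tc(*p)); t=(yy-(o-O)@ey)/(d@ey); q=o+t*d; X=(q-O)@ex; print("edge corner x,z",X,q[2],"angle",np.pi-np.arctan2(q[2]-.088,X-.078), np.hypot(q[2]-.088,X-.078))
E
```

```text
ff [0.651 0.023 0.075]
fn [0.422 0.087 0.075]
bf [0.694 0.164 0.075]
bn [0.474 0.242 0.075]
front len 0.23759877905285964
yaw 1.2975048485867788
O [0.55558877 0.12410915 0.        ] bn,bf in fix [(np.float64(-0.072), np.float64(-0.119)), (np.float64(-0.072), np.float64(0.119)), (np.float64(0.076), np.float64(-0.122)), (np.float64(0.091), np.float64(0.111))]
[(np.float64(-0.041), np.float64(0.067)), (np.float64(-0.045), np.float64(-0.075)), (np.float64(0.048), np.float64(-0.076)), (np.float64(0.049), np.float64(0.066))]
edge corner x,z 0.0800003786857357 0.3241313703450701 angle 1.5792675893467505 0.23613984326226484
edge corner x,z 0.09003316918246455 0.27013535939587685 angle 1.6367676306844465 0.18253242534639988
```

Request:
step_arm(
  targets=[
    [-0.015, -0.03, -0.018, -0.06],
    [-0.04, -0.06, -0.045, -0.17],
    [-0.07, -0.08, -0.08, -0.28],
    [-0.1, -0.095, -0.12, -0.39],
    [-0.13, -0.105, -0.155, -0.5],
    [-0.16, -0.105, -0.19, -0.61],
    [-0.19, -0.105, -0.225, -0.72],
    [-0.22, -0.105, -0.26, -0.83],
    [-0.25, -0.105, -0.295, -0.93],
    [-0.28, -0.105, -0.33, -0.95],
  ],
  hand=1,
  grip_force=10,
)

```text
t: 1.1
position: [0.3613, -0.1849, 0.3102]
orientation: [-1.571, 0.0, -1.854]
wrist_force: [1.5, -0.8, 0.2]
grip_width: 0.017
```

```bash
cat >> h.py <<'E'
YAW=1.285; O=np.array([.558,.125,0])
ex=np.array([np.cos(YAW),np.sin(YAW),0]); ey=np.array([-ex[1],ex[0],0])
from scipy.spatial.transform import Rotation as Ro
def fix(p): p=np.asarray(p)-O; return np.array([p@ex,p@ey,p[2]])
def goto(fx,fy,z,yaw=YAW-np.pi):
    s=r.get_state(); R=Ro.from_euler("xyz",s["orientation"]).as_matrix()
    d=O+fx*ex+fy*ey+np.array([0,0,z])-s["position"]
    print("t",round(s["t"],2),"fix",fix(s["position"]).round(4),"rpy",np.round(s["orientation"],3),"F(fix)",np.round([s["wrist_force"]@ex,s["wrist_force"]@ey,s["wrist_force"][2]],2),"w",round(float(s["grip_width"]),4),
      "shift",(R.T@d).round(4),"turn",round(-((yaw-s["orientation"][2]+np.pi)%(2*np.pi)-np.pi),3))
E
python3 - <<'E'
from h import *
goto(.20,.045,.31)
# cover angle: scene ray through top edge near corner, known radius .168
for n,u,v in (("scene",447,198),("top",160+25/2.8,110+338/2.8),("top",160+152/2.8,110+30/2.8)):
    o,d=ray(n,u,v)
    t=np.linspace(.5,2,20001); Q=np.array([fix(o+k*d) for k in t]); e=abs(np.hypot(Q[:,0]-.078,Q[:,2]-.088)-.168)
    for i in np.where((e[1:-1]<e[:-2])&(e[1:-1]<e[2:]))[0]+1: print(n,Q[i].round(3),"ang",round(np.pi-np.arctan2(Q[i,2]-.088,Q[i,0]-.078),3),e[i].round(4))
E
```

```text
t 1.1 fix [-0.3528  0.1014  0.3102] rpy [-1.571  0.    -1.854] F(fix) [-0.32 -1.65  0.23] w 0.017 shift [-5.527e-01  4.000e-04  5.780e-02] turn 0.003
scene [0.098 0.106 0.255] ang 1.688 0.0
scene [ 0.085  0.465 -0.08 ] ang 4.668 0.0
top [0.098 0.11  0.255] ang 1.691 0.0
top [ 0.19   0.076 -0.037] ang 3.983 0.0
top [ 0.094 -0.117  0.255] ang 1.665 0.0
top [ 0.186 -0.224 -0.041] ang 4.017 0.0
```

Request:
step_arm(
  targets=[
    [-0.045, 0, 0.006, 0],
    [-0.095, 0, 0.012, 0],
    [-0.145, 0, 0.018, 0],
    [-0.195, 0, 0.024, 0],
    [-0.245, 0, 0.03, 0],
    [-0.295, 0, 0.036, 0],
    [-0.345, 0, 0.042, 0],
    [-0.395, 0, 0.048, 0],
    [-0.445, 0, 0.054, 0],
    [-0.495, 0, 0.058, 0],
  ],
)

```text
t: 2.1
position: [0.5549, 0.2728, 0.3097]
orientation: [-1.572, -0.0, -1.855]
wrist_force: [-0.1, -1.9, 0.3]
grip_width: 0.0006
```

Run:
```python
from h import *
goto(.165,.045,.215)
```

```text
t 2.1 fix [0.141  0.0447 0.3097] rpy [-1.572 -0.    -1.855] F(fix) [-1.88 -0.43  0.33] w 0.0006 shift [-0.0241  0.0947 -0.0002] turn 0.001
```

Request:
step_arm(
  targets=[
    [-0.02, 0.01, 0, 0],
    [-0.03, 0.03, 0, 0],
    [-0.03, 0.06, 0, 0],
    [-0.03, 0.085, 0, 0],
    [-0.03, 0.095, 0, 0],
    [-0.025, 0.095, 0, 0],
    [-0.015, 0.095, 0, 0],
    [-0.005, 0.095, 0, 0],
    [0.005, 0.095, 0, 0],
    [0.012, 0.095, 0, 0],
  ],
)

```text
t: 3.1
position: [0.5515, 0.26, 0.2154]
orientation: [-1.571, -0.0, -1.856]
wrist_force: [-0.5, 0.3, 0.7]
grip_width: 0.0006
```

Run:
```python
from h import *
import cv2
goto(.125,.045,.215)
i=viewer.grab_frame("top")[90:320,130:340]; j=viewer.grab_frame("scene")[150:350,300:470]
A=cv2.resize(i,None,fx=2,fy=2,interpolation=2); B=cv2.resize(j,None,fx=2.1,fy=2.1,interpolation=2)
C=np.zeros((460,A.shape[1]+B.shape[1],3),np.uint8); C[:A.shape[0],:A.shape[1]]=A; C[:B.shape[0],A.shape[1]:]=B
cv2.imwrite("pics/c2.png",np.clip(C[:,:,::-1]*1.5,0,255).astype(np.uint8))
```

```text
t 3.1 fix [0.1277 0.0443 0.2154] rpy [-1.571 -0.    -1.856] F(fix) [0.15 0.56 0.69] w 0.0006 shift [ 0.0027  0.0004 -0.0007] turn 0.0
```

View pics/c2.png

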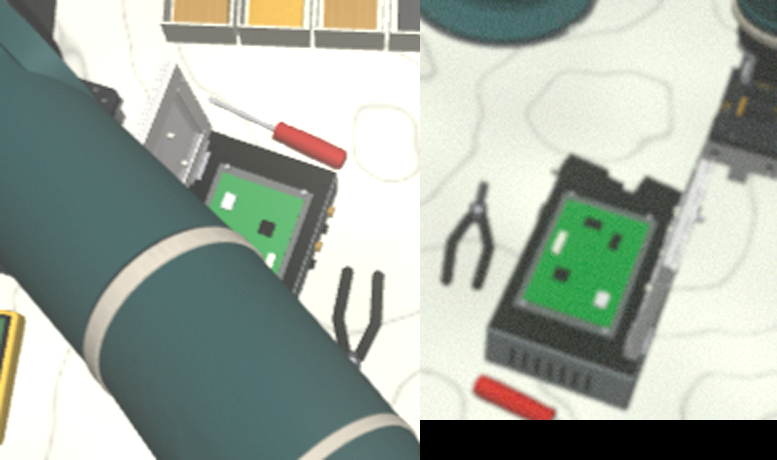

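The finger is behind the cover's outer face and isn't touching it yet. Next I push it to about upright.

Request:
step_arm(
  targets=[
    [0.006, 0, 0, 0],
    [0.012, 0, 0, 0],
    [0.018, 0, 0, 0],
    [0.024, 0, 0, 0],
    [0.03, 0, 0, 0],
    [0.035, 0, 0, 0],
    [0.039, 0, 0, 0],
    [0.043, 0, 0, 0],
    [0.046, 0, 0, 0],
    [0.048, 0, 0, 0],
  ],
)

```text
t: 4.2
position: [0.538, 0.2136, 0.2151]
orientation: [-1.571, -0.001, -1.857]
wrist_force: [-1.0, 1.2, 0.4]
grip_width: 0.0003
```

```bash
cat >> h.py <<'E'
def shot(k):
    import cv2
    i=viewer.grab_frame("top")[90:320,130:340]; j=viewer.grab_frame("scene")[150:350,300:470]
    A=cv2.resize(i,None,fx=2,fy=2,interpolation=2); B=cv2.resize(j,None,fx=2.1,fy=2.1,interpolation=2)
    C=np.zeros((460,A.shape[1]+B.shape[1],3),np.uint8); C[:A.shape[0],:A.shape[1]]=A; C[:B.shape[0],A.shape[1]:]=B
    cv2.imwrite(f"pics/{k}.png",np.clip(C[:,:,::-1]*1.5,0,255).astype(np.uint8))
E
python3 - <<'E'
from h import *
goto(.05,.045,.215); shot("c3")
E
```

```text
t 4.2 fix [0.0794 0.0442 0.2151] rpy [-1.571e+00 -1.000e-03 -1.857e+00] F(fix) [0.83 1.25 0.41] w 0.0003 shift [ 0.0294  0.0001 -0.0008] turn -0.0
```

View pics/c3.png

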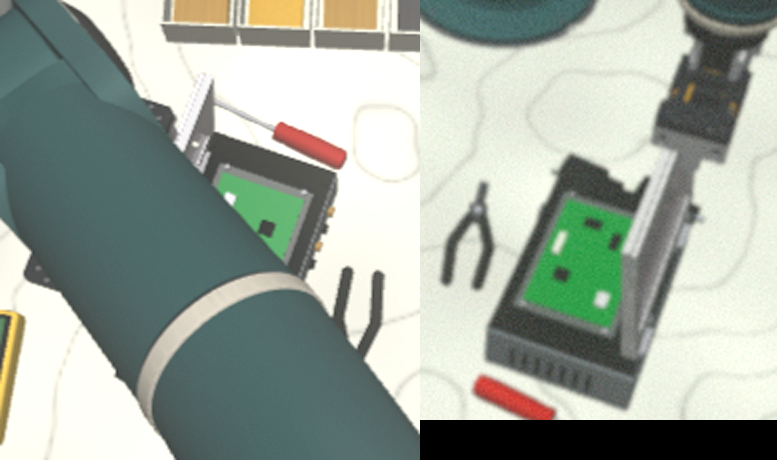

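The cover has followed the finger to just past upright, about 1.46 rad. Now I push it past balance, lift, and cross over to the front.

Request:
step_arm(
  targets=[
    [0.007, 0, 0, 0],
    [0.014, 0, 0, 0],
    [0.021, 0, 0, 0],
    [0.028, 0, 0, 0],
    [0.033, 0, 0, 0],
    [0.033, -0.035, 0, 0],
    [0.035, -0.075, 0, 0],
    [0.07, -0.08, 0, 0],
    [0.115, -0.08, 0, 0],
    [0.15, -0.075, 0, 0],
  ],
)

```text
t: 5.3
position: [0.4953, 0.0676, 0.2907]
orientation: [-1.57, -0.001, -1.858]
wrist_force: [1.4, 0.5, -0.3]
grip_width: 0.0004
```

Run:
```python
from h import *
goto(-.07,.045,.195)
```

```text
t 5.3 fix [-0.0727  0.044   0.2907] rpy [-1.570e+00 -1.000e-03 -1.858e+00] F(fix) [ 0.89 -1.22 -0.26] w 0.0004 shift [-0.0028  0.0957 -0.0011] turn -0.001
```

Run:
```python
from h import *
import cv2
j=viewer.grab_frame("scene")[150:350,300:500]
cv2.imwrite("pics/c4.png",np.clip(cv2.resize(j,None,fx=3,fy=3,interpolation=2)[:,:,::-1]*1.5,0,255).astype(np.uint8))
```

```text
(no output)
```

View pics/c4.png

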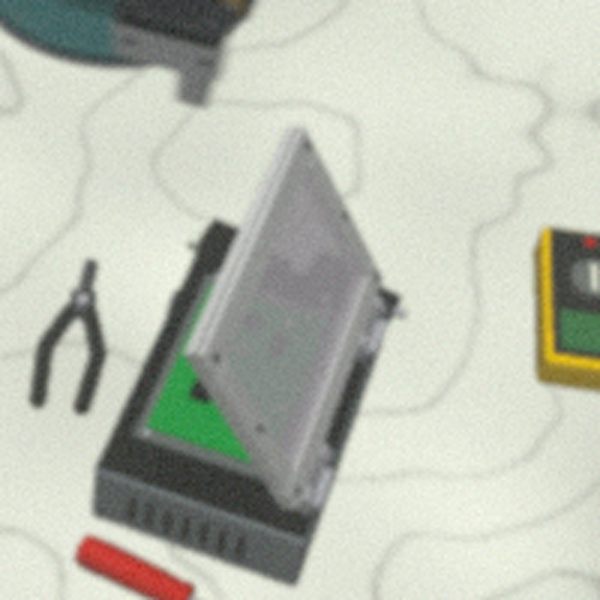

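```bash
cat >> h.py <<'E'
def ang(n,u,v,R=.167):
    o,d=ray(n,u,v); t=np.linspace(.5,2,20001); Q=(o+t[:,None]*d-O)@np.array([ex,ey,[0,0,1]]).T
    e=abs(np.hypot(Q[:,0]-.078,Q[:,2]-.088)-R); i=np.where((e[1:-1]<e[:-2])&(e[1:-1]<e[2:]))[0]+1
    for k in i: print(Q[k].round(3),"ang",round(np.arctan2(Q[k,2]-.088,.078-Q[k,0]),3))
E
python3 - <<'E'
from h import *
ang("scene",300+297/3,150+128/3); ang("scene",300+200/3,150+360/3)
E
```

```text
[-0.004  0.106  0.233] ang 1.057
[-0.045  0.376 -0.025] ang -0.742
[-0.004 -0.123  0.233] ang 1.057
[-0.045  0.075 -0.025] ang -0.742
```

The cover is falling and stands at about 1.0 rad. I descend in front of it and catch the lip.

Request:
step_arm(
  targets=[
    [0, 0.045, 0, 0],
    [0, 0.09, 0, 0],
    [-0.006, 0.1, 0, 0],
    [-0.014, 0.1, 0, 0],
    [-0.02, 0.1, 0, 0],
    [-0.024, 0.1, 0, 0],
    [-0.025, 0.1, 0, 0],
    [-0.025, 0.1, 0, 0],
    [-0.025, 0.1, 0, 0],
    [-0.025, 0.1, 0, 0],
  ],
)

```text
t: 6.35
position: [0.5, 0.0811, 0.1915]
orientation: [-1.572, -0.014, -1.866]
wrist_force: [-28.8, -37.7, 35.0]
grip_width: 0.0006
```

Run:
```python
from h import *
import cv2
goto(-.05,.045,.195)
j=viewer.grab_frame("scene")[150:350,300:500]
cv2.imwrite("pics/c5.png",np.clip(cv2.resize(j,None,fx=3,fy=3,interpolation=2)[:,:,::-1]*1.5,0,255).astype(np.uint8))
```

```text
t 6.35 fix [-0.0585  0.0433  0.1915] rpy [-1.572 -0.014 -1.866] F(fix) [-44.3   16.98  34.96] w 0.0006 shift [-0.0084 -0.0036 -0.0018] turn -0.009
```

View pics/c5.png

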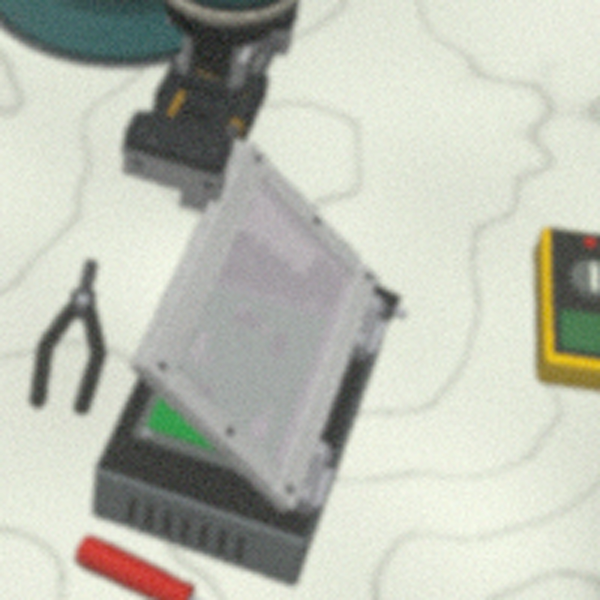

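Run:
```python
from h import *
ang("scene",300+238/3,150+141/3); ang("scene",300+135/3,150+362/3)
```

```text
[-0.047  0.112  0.199] ang 0.725
[-0.08   0.278  0.034] ang -0.326
[-0.05  -0.112  0.195] ang 0.697
[-0.082  0.004  0.04 ] ang -0.293
```

Caught at about 0.73 rad, but the press is 44 N, more than it needs, with little finger left below the lip. I'll ease off and drop the finger lower, then follow the arc down.

Request:
step_arm(
  targets=[
    [0.008, 0.015, 0, 0],
    [0.012, 0.034, 0, 0],
    [0.012, 0.037, 0, 0],
    [0.012, 0.039, 0, 0],
    [0.013, 0.041, 0, 0],
    [0.015, 0.044, 0, 0],
    [0.017, 0.047, 0, 0],
    [0.019, 0.05, 0, 0],
    [0.021, 0.053, 0, 0],
    [0.0225, 0.0565, 0, 0],
  ],
)

```text
t: 7.4
position: [0.4924, 0.0516, 0.1367]
orientation: [-1.573, -0.026, -1.871]
wrist_force: [-15.2, -45.9, 14.5]
grip_width: 0.0005
```

Run:
```python
from h import *
import cv2
goto(-.085,.044,.120)
j=viewer.grab_frame("scene")[150:350,300:500]
cv2.imwrite("pics/c6.png",np.clip(cv2.resize(j,None,fx=3,fy=3,interpolation=2)[:,:,::-1]*1.5,0,255).astype(np.uint8))
```

```text
t 7.4 fix [-0.0889  0.0422  0.1367] rpy [-1.573 -0.026 -1.871] F(fix) [-48.34   1.67  14.5 ] w 0.0005 shift [-0.0043  0.0166 -0.0018] turn -0.015
```

View pics/c6.png

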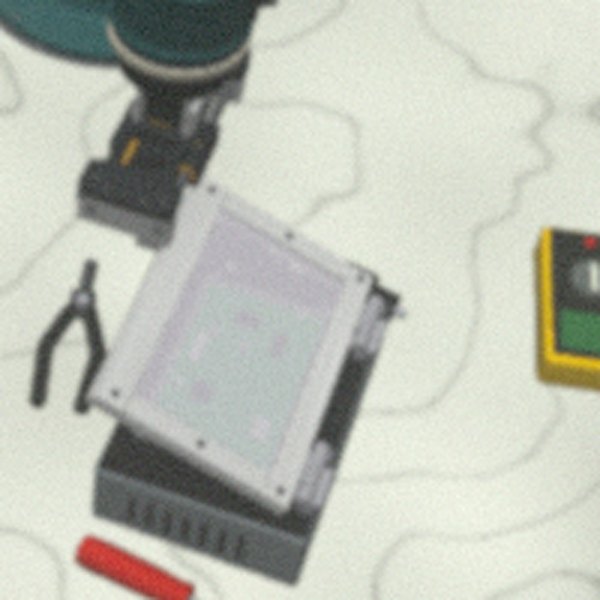

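Run:
```python
from h import *
ang("scene",300+188/3,150+188/3); ang("scene",300+94/3,150+400/3)
print(r.get_state()["t"])
```

```text
[-0.078  0.1    0.147] ang 0.36
[-0.088  0.142  0.102] ang 0.082
[-0.072 -0.128  0.161] ang 0.453
[-0.089 -0.075  0.085] ang -0.017
7.45
```

The cover is at about 0.4 rad and held. I follow the arc with a light inward bias.

Request:
step_arm(
  targets=[
    [-0.0025, 0.001, 0, 0],
    [-0.0022, 0.0034, 0, 0],
    [-0.0014, 0.0058, 0, 0],
    [-0.0006, 0.0082, 0, 0],
    [0.0003, 0.0107, 0, 0],
    [0.0012, 0.0133, 0, 0],
    [0.0021, 0.016, 0, 0],
    [0.003, 0.0186, 0, 0],
    [0.0038, 0.0213, 0, 0],
    [0.0047, 0.024, 0, 0],
  ],
)

```text
t: 8.45
position: [0.4908, 0.045, 0.1137]
orientation: [-1.573, -0.029, -1.873]
wrist_force: [-9.3, -12.4, 1.2]
grip_width: 0.0002
```

Run:
```python
from h import *
import cv2
goto(-.095,.044,.120)
j=viewer.grab_frame("scene")[150:350,300:500]
cv2.imwrite("pics/c7.png",np.clip(cv2.resize(j,None,fx=3,fy=3,interpolation=2)[:,:,::-1]*1.5,0,255).astype(np.uint8))
```

```text
t 8.45 fix [-0.0957  0.0419  0.1137] rpy [-1.573 -0.029 -1.873] F(fix) [-14.55   5.38   1.18] w 0.0002 shift [-0.0005 -0.0063 -0.0021] turn -0.016
```

View pics/c7.png

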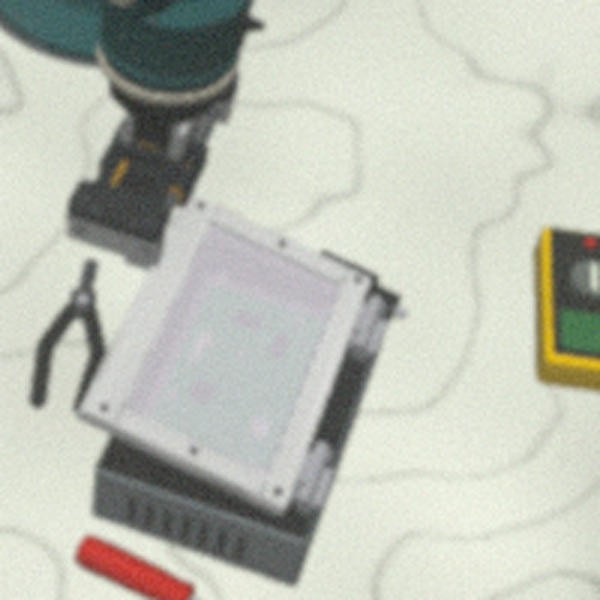

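The cover is holding at about 0.26 rad with a 14 N press. I continue lowering.

Request:
step_arm(
  targets=[
    [-0.0026, 0.001, 0, 0],
    [-0.0023, 0.003, 0, 0],
    [-0.002, 0.005, 0, 0],
    [-0.0017, 0.007, 0, 0],
    [-0.0014, 0.009, 0, 0],
    [-0.0011, 0.011, 0, 0],
    [-0.0009, 0.013, 0, 0],
    [-0.0007, 0.015, 0, 0],
    [-0.0005, 0.0175, 0, 0],
    [-0.0003, 0.02, 0, 0],
  ],
)

```text
t: 9.5
position: [0.49, 0.0427, 0.0944]
orientation: [-1.574, -0.034, -1.874]
wrist_force: [-11.5, -15.9, -0.5]
grip_width: 0.0001
```

Run:
```python
from h import *
goto(-.095,.044,.120)
```

```text
t 9.5 fix [-0.0982  0.042   0.0944] rpy [-1.574 -0.034 -1.874] F(fix) [-18.45   6.56  -0.5 ] w 0.0001 shift [-0.0023 -0.0256 -0.0021] turn -0.017
```

Request:
step_arm(
  targets=[
    [-0.0026, 0.001, 0, 0],
    [-0.0026, 0.0035, 0, 0],
    [-0.0026, 0.006, 0, 0],
    [-0.0026, 0.009, 0, 0],
    [-0.0026, 0.012, 0, 0],
    [-0.0027, 0.015, 0, 0],
    [-0.0028, 0.018, 0, 0],
    [-0.0029, 0.021, 0, 0],
    [-0.003, 0.024, 0, 0],
    [-0.003, 0.027, 0, 0],
  ],
)

```text
t: 10.5
position: [0.4922, 0.0411, 0.0699]
orientation: [-1.571, -0.04, -1.877]
wrist_force: [-9.1, -27.5, 27.3]
grip_width: 0.0004
```

Run:
```python
from h import *
import cv2
goto(-.095,.044,.120)
j=viewer.grab_frame("scene")[150:350,300:500]
cv2.imwrite("pics/c8.png",np.clip(cv2.resize(j,None,fx=3,fy=3,interpolation=2)[:,:,::-1]*1.5,0,255).astype(np.uint8))
```

```text
t 10.5 fix [-0.0991  0.0395  0.0699] rpy [-1.571 -0.04  -1.877] F(fix) [-28.98   1.01  27.32] w 0.0004 shift [-0.002  -0.0502 -0.0046] turn -0.021
```

View pics/c8.png

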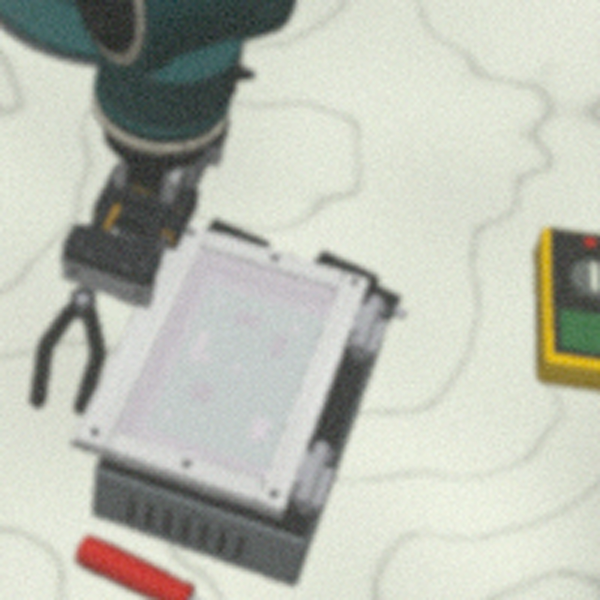

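Fz jumped to +27 N, which means the cover is on its bumpers. I retreat straight forward, then up.

Request:
step_arm(
  targets=[
    [0.004, 0.002, 0, 0],
    [0.01, 0.002, 0, 0],
    [0.02, 0.002, 0, 0],
    [0.035, 0, 0, 0],
    [0.05, 0, 0, 0],
    [0.06, -0.02, 0, 0],
    [0.065, -0.06, 0, 0],
    [0.065, -0.1, 0, 0],
    [0.065, -0.14, 0, 0],
    [0.065, -0.16, 0, 0],
  ],
)

```text
t: 11.55
position: [0.4754, -0.0145, 0.2356]
orientation: [-1.567, -0.039, -1.877]
wrist_force: [-0.0, -0.4, -0.7]
grip_width: 0.0
```

Run:
```python
from h import *
import cv2
goto(-.095,.044,.120); ims=[]
for n in ("scene","top"):
    j=viewer.grab_frame(n); j=j[170:350,300:470] if n=="scene" else j[110:290,165:335]
    ims.append(cv2.resize(j,(400,424),interpolation=2))
cv2.imwrite("pics/c9.png",np.clip(np.hstack(ims)[:,:,::-1]*1.5,0,255).astype(np.uint8))
```

```text
t 11.55 fix [-0.1571  0.0399  0.2356] rpy [-1.567 -0.039 -1.877] F(fix) [-0.41 -0.07 -0.71] w 0.0 shift [-0.0664  0.1131 -0.0058] turn -0.02
```

View pics/c9.png

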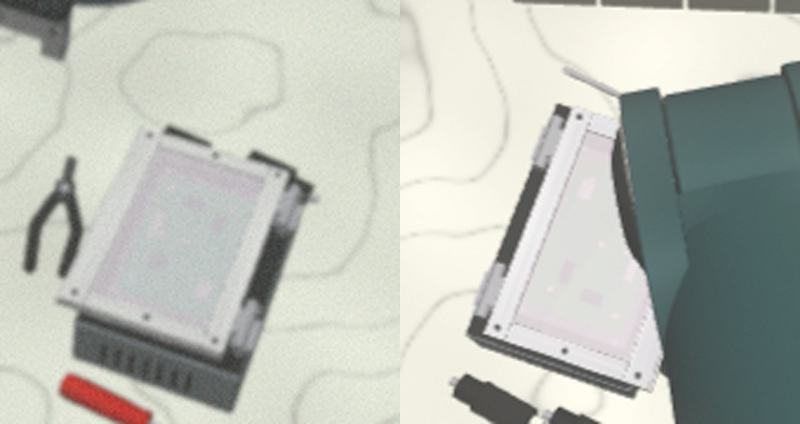

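Run:
```python
from h import *
c=viewer.calibration("scene"); f=240/np.tan(np.radians(c["vertical_fov"]/2)); T=np.linalg.inv(c["cam_to_world"])
for th in (0,.04,.08):
  for y in (-.115,.115):
    x=.078-.167*np.cos(th)+.007*np.sin(th); z=.088+.167*np.sin(th)+.007*np.cos(th)
    p=T[:3,:3]@(O+x*ex+y*ey+[0,0,z])+T[:3,3]; u=c["cx"]+f*p[0]/p[2]; v=c["cy"]+f*p[1]/p[2]
    print(th,y,"crop px",round((u-300)*400/170),round((v-170)*424/180))
```

```text
0 -0.115 crop px 59 294
0 0.115 crop px 138 123
0.04 -0.115 crop px 59 290
0.04 0.115 crop px 139 118
0.08 -0.115 crop px 60 286
0.08 0.115 crop px 140 114
```

Run:
```python
from h import *
print(r.close_job())
```

```text
the job is handed in; nothing more can be done
None
```

The cover is shut and the job is handed in at about 11.7 s of robot time; no verdict came back.

**What I did:** I pushed the cover forward from behind with closed fingers until it fell by itself. I then crossed over the top and caught the lip from the front at about 0.73 rad. From there I followed the lip's arc down at roughly 0.1–0.15 rad/s until it met its bumpers, shown by the vertical force rising to +27 N. Last, I backed the fingers forward and up. I never gripped the cover.

**Last checks:**
- **Shut:** in the final scene picture the front corners lie 4–7 px lower in the enlarged crop than my projection of a shut cover. That fits fully shut, but my method cannot resolve the 0.02 rad limit exactly.
- **Clear of the cover:** the wrist force is back near zero, with the fingers well clear.
- **Bench objects:** the pliers and screwdriver look unmoved. The modules are partly hidden by the arm, and I did not measure any of them again.

**What went less well:**
- **Catch force:** I pressed harder than planned at the catch and just after, 44–48 N along the fixture's x axis. It fell to about 15 N afterwards and stayed under the 120 N wrist limit.
- **Speed after the catch:** I deliberately let the cover slip a little right after the catch, to get the finger lower under the lip. It was still above 0.35 rad then, and I did not measure hinge speed directly.
- **Finger angle:** the fingers can only point down here, so I carried the lip by friction on the finger's front face, not on a tilted finger.

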